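# Seat the inspection lens in its sloping case and shut the lid

## Robot

A 7-joint arm with a two-finger parallel gripper is mounted at the origin on the work surface. World frame = base frame: x ahead of the robot, y to its left, z up, the work surface at z = 0. Lengths are in m, angles in rad, forces in N, time in s.
With the tool pointing down it reaches from about 0.4 to 0.85 m from the base axis. Payload 10.4 kg.
Tool frame: the origin (TCP) lies at the very end of the fingers, on their centre line; the grasp point (between the pads) lies 19 mm behind it; z points along the fingers, y is the direction in which the jaws open and shut (so a half turn about z gives the same grasp; the last joint's range is limited). The gripper opens to 87 mm and grips with 3 to 60 N. Pads are 19 mm wide; open, the fingers measure 117 mm over their backs; the gripper's body (75 mm by 190 mm) begins 51 mm behind the grasp point.
Start: joints at [-1.272, 0.332, -0.065, 1.46, 0.022, 1.35, -0.088], TCP at [0.198, 0.593, 0.223] pointing down, gripper open.
Joint ranges: [-2.6, 2.6], [-0.5, 2.12], [-1.47, 1.34], [0.16, 2.42], [-1.27, 4.41], [0.06, 2.06], [-2.6, 2.6]. Speed limits (rad/s): [2.22, 2.22, 2.79, 2.79, 3.14, 3.14, 3.14].

## Interface

Orientations are given as a unit quaternion [x, y, z, w].
In Python, from bench import read_state, camera, close_job, recognise, masks_of gives the robot as it stands.
- The arm moves only by the tool play_rows, never from a script. Its argument "moves" is a list of rows, each a list of 3 entries, a list of its own where there are three numbers: the shift along the tool's x, y, z in cm, then the turn, a rotation vector about the tool's x, y, z in rad, then the finger opening in cm, from 0 to 8.7. In form: [[[dx, dy, dz], [ax, ay, az], jaw], ...]. A call has 1 to 8 rows; each row is the pose to reach, as a shift and turn from the pose commanded when the call began, along the tool's axes at that moment; what a row does not reach only later rows make up. A row lasts 1/8 s, in which the tool goes at most 62.5 mm and 10.7 degrees, less where a joint would pass 70% of its speed; a pose out of reach is approached as far as the arm can. A call with a gripper value outside its range is refused whole. The fingers move at their own pace and stop on an object; "grip_force" is the grip in N (left out, the last holds). Time passes only in rows, so rows that repeat a pose let the fingers close. It gives the time, the measured TCP pose, the force and the opening at its end, in the units of the state.
- read_state(): the state, without advancing time (a new reading comes with each control period).
- camera(name): name is "scene" or "top"; returns a dict with "frame" (420x560x3 uint8, red, green, blue), "intrinsics" (3x3 intrinsics, pixels), "k1" (the pictures are not rectified: a ray, as slopes to the right and down, at radius r is drawn at 1 + k1 r^2 times it, then the intrinsics apply), "camera_from_world" (4x4, takes a point from world to camera coordinates). Camera axes: x right, y down, z forward; pixel columns grow to the right and rows downward; lengths in m; the calibration is good to about 2 mm. A picture is of the moment at which its call begins. There is no depth.
- close_job(): hands the job in, once; it reports no verdict.
Trained networks look in a picture, given as the dict that the camera call returned (one of the last four; its "shot" number tells which), for a name from the list of things; names that differ only in an ending like _2 or _b are one class to them, and where a whole thing is asked for, a point or a joint stands for the part that bears it (a point fixed in the world has none). Each returns a list of dicts, best first, with "conf" (0 to 1); they miss things now and then, are a little off and sometimes report something else, mostly with a low value. They report only what shows in the picture. A call takes as long as a camera call. They do not tell look-alikes from the thing itself.
- recognise(picture, query): "at" ([column, row] in pixels, amid what is visible of it).
- masks_of(picture, query): "region" (420x560 bool, what is visible of it) and "at" ([column, row] in pixels, amid what is visible of it).
The state is a dict: "time": time; "joint_positions": joint angles; "joint_vel": joint speeds; "joint_torque": joint torques, N m; "ee_pos": TCP position; "eef_rot": TCP orientation; "ft_force": force on the tool from outside, world axes, zero at the start; "torque": the same for the moment, N m; "width": finger opening in m.
Only numpy, scipy, OpenCV 4.12 (cv2) and the standard library are available. Lean on these libraries where they do the work, as an engineer would, in place of code of your own. Each camera call takes 0.05 s, during which the arm holds its last target.

## Task

Put the inspection lens away in the blue case: set it on the three-point nest so that each of its three ball feet is down in a groove and it cannot rock, then shut the clear lid over it. Set the lens down gently rather than letting it drop, and leave the black wheels and the screwdriver where they are.

Things in the scene. Friction and masses are not known exactly. Their poses are not given: they have to be found in the camera images.
- lens: Lens, 0.18 to 0.33 kg, upright on three ball feet on a grey mat (3 mm thick) left or right of the case. Aluminium barrel 40 mm across on a flat black three-armed flange (arms 20 mm wide, out to 44 mm from the axis). Origin: on the axis, level with the bottoms of the feet; z points from feet to glass. Flange z = 10 to 16 mm, barrel z = 16 to 46 mm: grip it there.
- lens_foot (a point): Centre of one of the lens's three steel ball feet, each 12 mm in diameter, under the end of an arm: in the lens's frame 36 mm out along its x axis, 6 mm up; the others lie 120 and 240 degrees round from it. All are alike: any foot may go in any groove.
- case: Open blue case, fixed on a stand. x runs along its floor up the slope away from its low robot-side end, y across it (level), z square to the floor, leaning 25 degrees from vertical towards the low end. Origin: centre of the floor's underside. Inside 150 mm long (x) by 140 mm wide, walls 5 mm, floor top at z = 5 mm, rim at z = 62 mm. A seated lens's top is 2.5 mm below the rim.
- case_nest (a point): A point of the case: x = y = 0, z = 20 mm, level with the flat top (land) of the aluminium nest, a plate about 90 by 105 mm on the case's floor. The nest is square to the case and centred across it (y = 0), but clamped anywhere from 24 mm below to 24 mm above this point along the case's x. Where is not measured: find it by touch or by eye.
- case_groove (a point): A point of the case at z = 20 mm, x = 36 mm, y = 0. The nest has three radial V grooves (dark steel, walls 52 degrees steep, 16 mm wide at the land, 20 to 46 mm from its centre) along the case's +x and 120 and 240 degrees round. Lens origin is at the case's z = 20 mm on the land, 13.5 mm fully home; a few mm off, feet stop part way down and slide in when let go or pressed.
- lid (a joint): Hinge of the clear, blue-edged lid (160 by 150 mm, 4 mm thick) on the case's upper, far rim, in rad: 0 is shut flat on the rim, growing as it opens; at 1.57 it stands square to the case's floor. Starts at 1.75 to 1.95 (stop 2.0). Stiff: it stays where it is left and takes about 2 N at its free edge to move. It cannot shut over a lens that sits too high.
- lid_edge (a point): Middle of the lid's free edge, at half its thickness, 160 mm from the hinge.
- lid_hinge (a point): Middle of the lid's hinge axis: in the case's frame at x = 80 mm, y = 0, z = 62 mm. The axis runs along the case's y.
- wheel_a: A loose black plastic wheel, 52 mm across and 24 mm high, lying flat with its five holes up; origin at the centre of its underside. A bystander, on the grey mat beside the lens.
- wheel_b: A loose black plastic wheel, 52 mm across and 24 mm high, lying flat with its five holes up; origin at the centre of its underside. A bystander, in the blue tray.
- wheel_c: A loose black plastic wheel, 52 mm across and 24 mm high, lying flat with its five holes up; origin at the centre of its underside. A bystander, in the blue tray.
- wheel_d: A loose black plastic wheel, 52 mm across and 24 mm high, lying flat with its five holes up; origin at the centre of its underside. A bystander, in the blue tray.
- wheel_e: A loose black plastic wheel, 52 mm across and 24 mm high, lying flat with its five holes up; origin at the centre of its underside. A bystander, on the table beyond and to the right of the case.
- wheel_f: A loose black plastic wheel, 52 mm across and 24 mm high, lying flat with its five holes up; origin at the centre of its underside. A bystander, in the blue tray.
- driver: A loose screwdriver lying on the table beyond and to the left of the case; a bystander. Origin below its middle.
Not all that is in view belongs to the job. Leave any green look-alike of the lens alone.

How it is judged:
By the outcome, as a careful person would: the job done as asked, in the order asked, and still so for the second after the job is handed in, with the robot touching nothing.
It also fails if it takes over 70 s, if anything falls off the work surface, if the arm or the gripper's body presses on something with over 40 N, if the wrist force passes 120 N, or if a joint passes its speed limit or range.

## Working session

There is one attempt and no reset: what is moved stays moved. The work goes in short steps, Python scripts to look and compute and a tool call to move; the robot and the scene stay as the last step left them, time stands still between calls to the robot, and variables do not carry over. Pictures are saved under pics/ and viewed, and the job is handed in when it is done.

Besides the shell and the picture viewer there is one more tool, called as name(argument=value, ...), one argument or row to a line, values as JSON. play_rows: Moves the arm, as the interface text tells. Its arguments: {"type":"object","properties":{"moves":{"type":"array","items":{"type":"array"}},"grip_force":{"type":"number"}},"required":["moves"]}

```bash
mkdir -p pics; ls; cat > h.py <<'E'
import numpy as np, cv2, pickle
from bench import read_state, camera, close_job, recognise, masks_of
from scipy.spatial.transform import Rotation as R
def save(p,n,crop=None,s=1):
    f=p["frame"][:,:,::-1]
    if crop: a,b,c,d=crop; f=f[b:d,a:c]
    if s!=1: f=cv2.resize(f,None,fx=s,fy=s,interpolation=cv2.INTER_CUBIC)
    cv2.imwrite("pics/"+n,f)
def proj(p,X):
    X=np.atleast_2d(X); T=np.array(p["camera_from_world"]); c=X@T[:3,:3].T+T[:3,3]
    s=c[:,:2]/c[:,2:]; r2=(s**2).sum(1,keepdims=True); s=s*(1+p["k1"]*r2)
    K=np.array(p["intrinsics"]); return s@K[:2,:2].T+K[:2,2]
def ray(p,uv):
    K=np.array(p["intrinsics"]); d=np.linalg.inv(K)@np.array([uv[0],uv[1],1.]); d=d[:2]
    s=d.copy()
    for _ in range(30): s=d/(1+p["k1"]*(s@s))
    T=np.array(p["camera_from_world"]); 
    o=-T[:3,:3].T@T[:3,3]; v=T[:3,:3].T@np.array([s[0],s[1],1]); return o,v/np.linalg.norm(v)
def onz(p,uv,z):
    o,v=ray(p,uv); return o+v*(z-o[2])/v[2]
def keep(p,n): pickle.dump({k:p[k] for k in p},open(n+".pkl","wb"))
def load(n): return pickle.load(open(n+".pkl","rb"))
def tri(p,a,q,b):
    o1,v1=ray(p,a);o2,v2=ray(q,b)
    A=np.stack([v1,-v2],1);t=np.linalg.lstsq(A,o2-o1,rcond=None)[0]
    x,y=o1+t[0]*v1,o2+t[1]*v2; return (x+y)/2,np.linalg.norm(x-y)
E
python3 - <<'E'
from h import *
s=read_state();print({k:np.round(v,3) for k,v in s.items()})
for n in("scene","top"):
    p=camera(n);keep(p,n+"0");save(p,n+"0.png")
    print(n,np.round(p["intrinsics"],1).tolist(),p["k1"],np.round(p["camera_from_world"],3).tolist())
    for q in("lens","case","lid","wheel_a","driver"):
        print(q,[(np.round(d["at"]).tolist(),round(d["conf"],2)) for d in recognise(p,q)])
E
```

```text
pics
{'time': np.float64(0.0), 'joint_positions': array([-1.272,  0.333, -0.065,  1.461,  0.022,  1.35 , -0.089]), 'joint_vel': array([ 0.   , -0.002, -0.002,  0.001, -0.001,  0.001,  0.   ]), 'joint_torque': array([-0.0000e+00, -6.2323e+01,  2.5000e-02, -3.8991e+01, -6.1000e-02,
        3.9000e-02,  0.0000e+00]), 'ee_pos': array([0.198, 0.593, 0.222]), 'eef_rot': array([ 0.16 ,  0.987, -0.001, -0.   ]), 'ft_force': array([ 0.483, -0.289,  0.338]), 'torque': array([0.015, 0.002, 0.042]), 'width': np.float64(0.087)}
scene [[451.7, 0.0, 277.2], [0.0, 451.7, 210.2], [0.0, 0.0, 1.0]] 0.048404510768241586 [[0.425, 0.905, -0.019, -0.211], [0.669, -0.328, -0.667, -0.271], [-0.61, 0.271, -0.745, 1.328], [0.0, 0.0, 0.0, 1.0]]
lens [([374.0, 182.0], 0.87), ([343.0, 139.0], 0.78)]
case [([302.0, 212.0], 0.87), ([311.0, 182.0], 0.2)]
lid [([312.0, 183.0], 0.75)]
wheel_a [([172.0, 289.0], 0.88), ([167.0, 256.0], 0.83), ([134.0, 302.0], 0.72), ([124.0, 267.0], 0.61), ([381.0, 211.0], 0.57)]
driver [([401.0, 281.0], 0.79)]
top [[505.2, 0.0, 267.5], [0.0, 505.2, 210.5], [0.0, 0.0, 1.0]] -0.09750533706746192 [[-0.002, -1.0, -0.011, -0.002], [-1.0, 0.002, -0.028, 0.475], [0.028, 0.01, -1.0, 1.209], [0.0, 0.0, 0.0, 1.0]]
lens [([140.0, 295.0], 0.74), ([152.0, 225.0], 0.67)]
case [([253.0, 187.0], 0.92)]
lid [([249.0, 160.0], 0.62)]
wheel_a [([404.0, 180.0], 0.96), ([163.0, 185.0], 0.78), ([369.0, 221.0], 0.72), ([340.0, 126.0], 0.67), ([374.0, 187.0], 0.62), ([402.0, 223.0], 0.57)]
driver [([194.0, 108.0], 0.87)]
```

View pics/scene0.png

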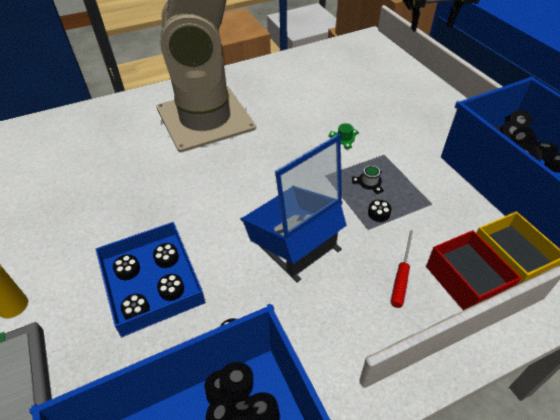

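View pics/top0.png

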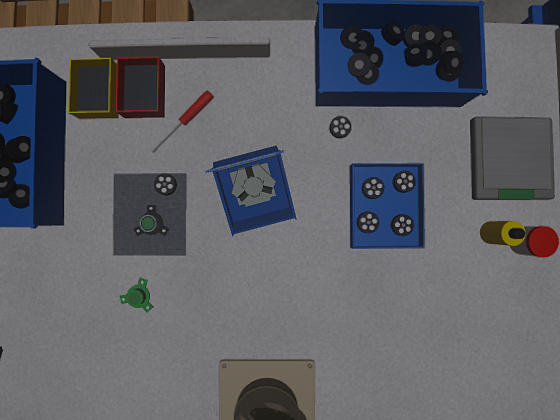

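```bash
python3 - <<'E'
from h import *
p=load("scene0");q=load("top0")
save(p,"s1.png",(200,90,450,290),3.2)
save(q,"t1.png",(90,70,350,330),2.3)
E
```

```text
(no output)
```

View crops.

The scene picture shows the case at (302,212) with its lid up, the grey mat with the lens at (372,180) and wheel_a at (380,210), and a green look-alike at (345,133). In the top picture the lens is at (150,225), the green one at (138,295), and the nest at (254,185).

View pics/s1.png

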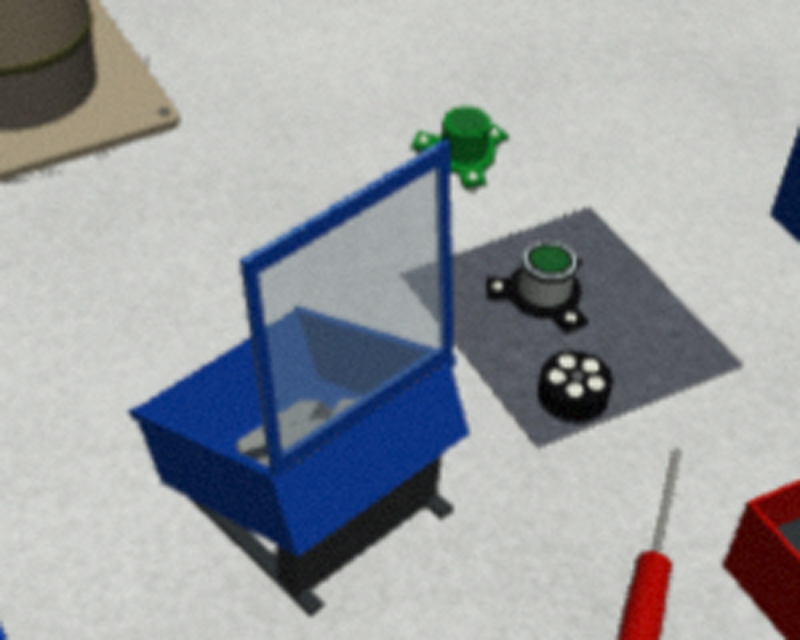

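View pics/t1.png

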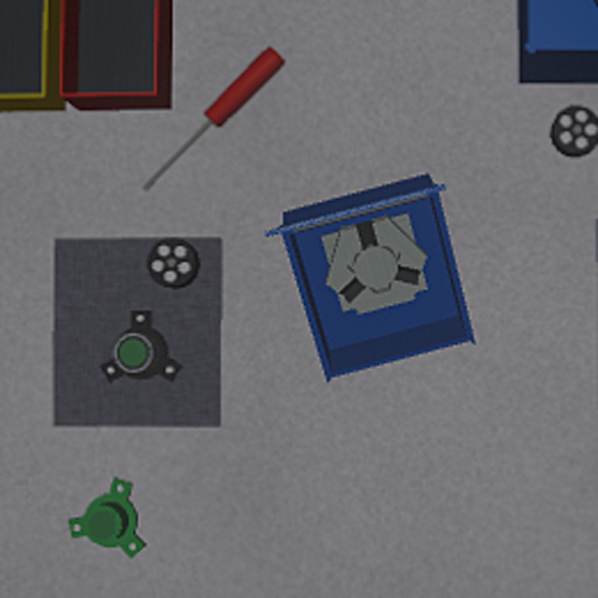

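```bash
python3 - <<'E'
from h import *
p=load("scene0");q=load("top0")
def g(p,n,c,s,st):
    f=p["frame"][:,:,::-1][c[1]:c[3],c[0]:c[2]]
    f=cv2.resize(f,None,fx=s,fy=s,interpolation=cv2.INTER_CUBIC)
    f=np.clip(f.astype(float)*1.5,0,255).astype(np.uint8)
    for u in range(c[0]-c[0]%st+st,c[2],st):
        cv2.line(f,((u-c[0])*s,0),((u-c[0])*s,6),(0,255,255),1);cv2.putText(f,str(u),((u-c[0])*s,16),0,.35,(0,255,255))
    for v in range(c[1]-c[1]%st+st,c[3],st):
        cv2.line(f,(0,(v-c[1])*s),(6,(v-c[1])*s),(0,255,255),1);cv2.putText(f,str(v),(8,(v-c[1])*s),0,.35,(0,255,255))
    cv2.imwrite("pics/"+n,f)
g(p,"s2.png",(235,130,355,285),4-0,10) if 0 else g(p,"s2.png",(235,130,355,280),4,10)
g(q,"t2.png",(200,140,305,240),6,10)
g(q,"t3.png",(110,170,190,260),6,10)
E
```

```text
(no output)
```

View pics/s2.png

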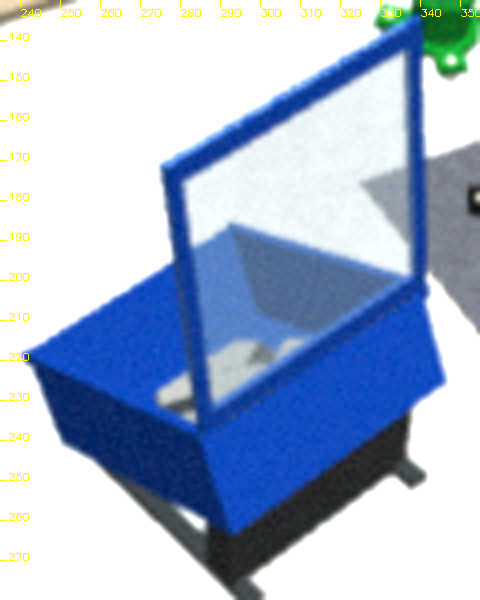

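View pics/t2.png

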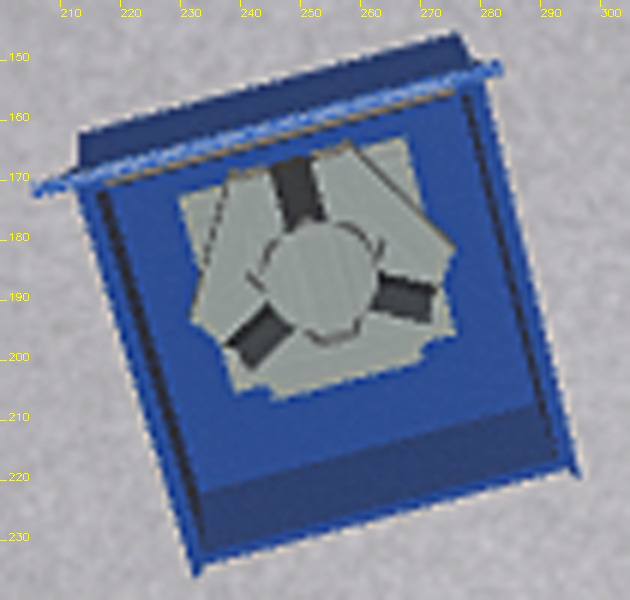

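View pics/t3.png

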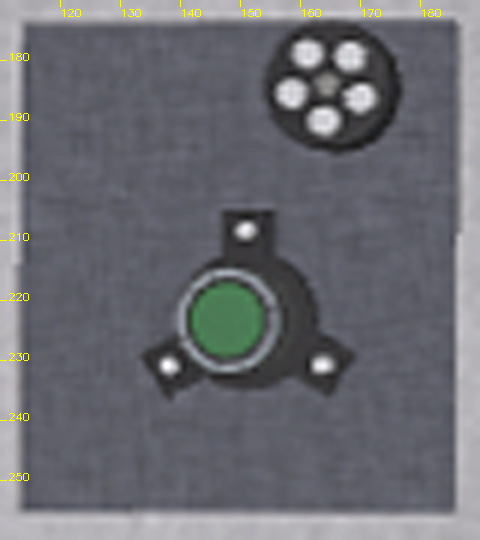

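The silver-barrelled lens with green glass on a black flange, at top (148,223), is the one to take. The all-green copy at (138,295) is the look-alike. Next I fit the case pose.

```bash
cat > fit.py <<'E'
from h import *
from scipy.optimize import least_squares
p=load("scene0");q=load("top0")
def lidpt(a,r,y,t=0): # in case frame
    return [80-r*np.cos(a)-t*np.sin(a)*-1*0, y, 62+r*np.sin(a)]
def Rc(yaw):
    # x up the slope: rises 25deg
    return R.from_euler('z',yaw)*R.from_euler('y',-25,degrees=True)
C=[(q,(232.7,235.3),(-80,75,62)),(q,(296.2,219.2),(-80,-75,62)),(q,(213.3,162.2),(80,75,0)),(q,(276.2,145.8),(80,-75,0)),
(q,(233.8,222),(-75,70,5)),(q,(289.2,207),(-75,-70,5)),
(p,(242,218.3),(-80,-75,62)),(p,(293,185.5),(-80,75,62)),(p,(286.3,238),(80,-75,62)),(p,(341.3,203),(80,75,62)),
(p,(293,263.3),(80,-75,0)),(p,(346.3,225),(80,75,0)),(p,(251.3,240.8),(-80,-75,0)),
(q,(205.8,171.7),("L",160,75)),(q,(283.3,151.3),("L",160,-75)),(p,(276.3,172),("L",160,-75)),(p,(340,135.5),("L",160,75))]
def X(th,pt):
    if pt[0]=="L": pt=lidpt(th[4],pt[1],pt[2])
    return th[:3]+Rc(th[3]).apply(np.array(pt)/1000)
def res(th): return np.concatenate([proj(c,X(th,pt))[0]-uv for c,uv,pt in C])
if __name__=="__main__":
    s=least_squares(res,[0.55,0.03,0.1,0.2,1.85],loss='soft_l1')
    print(s.x,np.round(res(s.x).reshape(-1,2),1).tolist())
    np.save("case.npy",s.x); th=s.x
    Rm=Rc(th[3])
    # nest: hub circle centre / groove centrelines on plane z=20
    def onplane(c,uv,z):
        o,v=ray(c,uv);n=Rm.apply([0,0,1]);p0=th[:3]+n*z/1000
        return Rm.inv().apply(o+v*((p0-o)@n)/(v@n)-th[:3])*1000
    f=lambda u,v:(200+u/6,140+v/6)
    # nest outline: bottom edge
    for nm,uv in dict(hub=(318,280),nbotL=(275,400),nbotR=(422,360),g1a=(270,165),g1b=(313,158),g1c=(325,218),g1d=(288,230),g2a=(435,283),g2b=(432,323),g2c=(380,270),g2d=(372,305),g3a=(226,342),g3b=(250,370),g3c=(268,303),g3d=(296,332)).items():
        print(nm,np.round(onplane(q,f(*uv),20),1))
    fe=[onz(q,uv,.019) for uv in((150.8,208.5),(138,231),(163.7,230.8))]
    c=sum(fe)/3;print("lens",c,[ (round(np.linalg.norm((x-c)[:2])*1000,1),round(np.degrees(np.arctan2(*(x-c)[1::-1])),1)) for x in fe])
    print("glass centre z49",onz(q,(200-0+0,0),.049) if 0 else onz(q,(147.8,223.2),.049), proj(p,[c[0],c[1],.049]))
    print("wheel_a",onz(q,(110+333/6,170+87/6),.027))
    print("lid edge",X(th,("L",160,0)))
E
python3 fit.py
```

```text
[0.5326514  0.03103938 0.03637111 0.2577223  1.88679497] [[-0.7, -0.7], [-1.2, -1.3], [-0.6, 0.3], [-0.3, -0.2], [-1.1, 0.2], [-0.2, 0.2], [-0.8, -0.3], [-0.2, 0.6], [-2.2, 0.3], [-1.4, -2.4], [-0.0, 0.7], [0.2, 0.7], [-1.1, 0.2], [-0.6, -0.0], [-0.4, -0.3], [-0.4, 0.4], [-0.2, -0.9]]
hub [ 4.9  0.1 20. ]
nbotL [-38.8  28.7  20. ]
nbotR [-38.4 -30.9  20. ]
g1a [54.8  6.2 20. ]
g1b [ 53.1 -10.3  20. ]
g1c [28.6 -8.7 20. ]
g1d [27.7  6.1 20. ]
g2a [ -8.6 -43.3  20. ]
g2b [-24.4 -38.3  20. ]
g2c [  2.4 -24.   20. ]
g2d [-10.8 -17.5  20. ]
g3a [-10.   40.8  20. ]
g3b [-23.9  34.9  20. ]
g3c [ 1.1 21.1 20. ]
g3d [-13.5  13.7  20. ]
lens [0.44412732 0.27701515 0.019     ] [(np.float64(35.8), np.float64(0.3)), (np.float64(36.0), np.float64(120.3)), (np.float64(35.9), np.float64(-119.4))]
glass centre z49 [0.44458178 0.27685943 0.049     ] [[371.15318191 169.95410528]]
wheel_a [0.53688158 0.24013016 0.027     ]
lid edge [0.55885185 0.0379454  0.28521464]
```

```bash
sed -i 's/(p,(286.3,238),(80,-75,62)),(p,(341.3,203),(80,75,62)),//' fit.py; python3 fit.py
cat > go.py <<'E'
from h import *
def rows(P,Rt):
    s=read_state();R0=R.from_quat(s["eef_rot"])
    d=R0.inv().apply(np.array(P)-s["ee_pos"])*100
    w=(R0.inv()*Rt).as_rotvec()
    print("shift cm",np.round(d,2),"turn",np.round(w,3),"norms",round(np.linalg.norm(d),2),round(np.degrees(np.linalg.norm(w)),1))
def rt(jaw_deg): # tool down, tool y at world azimuth jaw
    a=np.radians(jaw_deg);y=np.array([np.cos(a),np.sin(a),0]);z=np.array([0,0,-1.]);return R.from_matrix(np.stack([np.cross(y,z),y,z],1))
def rcase():
    from fit import Rc
    th=np.load("case.npy");Rm=Rc(th[3]);y=Rm.apply([0,1,0]);z=-Rm.apply([0,0,1]);return R.from_matrix(np.stack([np.cross(y,z),y,z],1))
def pcase(x,y,z):
    from fit import Rc
    th=np.load("case.npy");return th[:3]+Rc(th[3]).apply(np.array([x,y,z])/1000)
E
python3 -c "
from go import *
rows([.4443,.277,.12],rt(90.3)); print(rt(90.3).as_quat())"
```

```text
[0.53229365 0.03064943 0.03670539 0.25820748 1.89010105] [[-0.5, -0.5], [-1.0, -1.1], [-0.4, 0.4], [-0.1, -0.0], [-0.9, 0.3], [-0.0, 0.3], [-1.0, -0.4], [-0.4, 0.4], [-0.3, 0.5], [-0.0, 0.5], [-1.3, 0.1], [-0.5, -0.1], [-0.3, -0.4], [-0.5, 0.3], [-0.3, -1.0]]
hub [ 5.4  0.4 20. ]
nbotL [-38.3  29.   20. ]
nbotR [-37.9 -30.5  20. ]
g1a [55.2  6.4 20. ]
g1b [ 53.5 -10.   20. ]
g1c [29.  -8.5 20. ]
g1d [28.2  6.4 20. ]
g2a [ -8.2 -43.   20. ]
g2b [-24. -38.  20.]
g2c [  2.8 -23.7  20. ]
g2d [-10.3 -17.2  20. ]
g3a [-9.6 41.1 20. ]
g3b [-23.4  35.1  20. ]
g3c [ 1.5 21.3 20. ]
g3d [-13.   13.9  20. ]
lens [0.44412732 0.27701515 0.019     ] [(np.float64(35.8), np.float64(0.3)), (np.float64(36.0), np.float64(120.3)), (np.float64(35.9), np.float64(-119.4))]
glass centre z49 [0.44458178 0.27685943 0.049     ] [[371.15318191 169.95410528]]
wheel_a [0.53688158 0.24013016 0.027     ]
lid edge [0.55899859 0.03770229 0.28561155]
shift cm [-33.39 -22.17  10.26] turn [ 0.    -0.    -0.327] norms 41.37 18.7
[-0.00261799  0.99999657  0.          0.        ]
```

play_rows(
  moves=[
    [[-5,-3.3,0],[0,0,-0.06],8.7],
    [[-10,-6.6,0],[0,0,-0.12],8.7],
    [[-15,-10,0.5],[0,0,-0.18],8.7],
    [[-20,-13.3,1],[0,0,-0.24],8.7],
    [[-25,-16.6,2],[0,0,-0.3],8.7],
    [[-30,-20,4],[0,0,-0.327],8.7],
    [[-33.4,-22.2,7],[0,0,-0.327],8.7],
    [[-33.4,-22.2,10.3],[0,0,-0.327],8.7],
  ],
)

```text
time: 1.6
ee_pos: [0.4469, 0.2734, 0.1192]
eef_rot: [0.0, 1.0, 0.0, 0.001]
ft_force: [-0.6, 1.8, -0.2]
width: 0.0871
```

```bash
python3 -c "
from go import *
rows([.4443,.277,.021],rt(90.3)); s=read_state();print({k:np.round(s[k],3) for k in('time','joint_positions','ee_pos','ft_force')})
p=camera('top');save(p,'t4.png',(90,120,250,280),4);q=camera('scene');save(q,'s4.png',(310,100,450,240),4)"
```

```text
shift cm [0.28 0.36 9.82] turn [ 0.     0.002 -0.006] norms 9.83 0.4
{'time': np.float64(1.6), 'joint_positions': array([-0.782,  0.193,  0.161,  1.865, -0.033,  1.085,  0.962]), 'ee_pos': array([0.447, 0.273, 0.119]), 'ft_force': array([-0.619,  1.831, -0.178])}
```

View pics/s4.png

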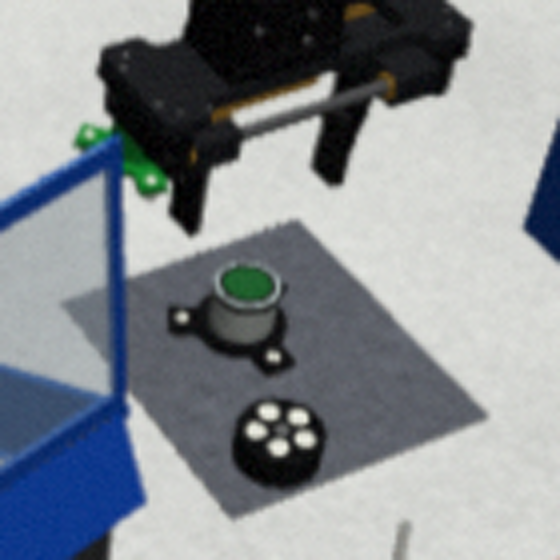

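The fingers are above and either side of the lens; its top ring is at (372,171) in the scene picture. Descending.

play_rows(
  moves=[
    [[0.28,0.36,2],[0,0,0],8.7],
    [[0.28,0.36,4],[0,0,0],8.7],
    [[0.28,0.36,5],[0,0,0],8.7],
    [[0.28,0.36,5],[0,0,0],8.7],
  ],
)

```text
time: 2.2
ee_pos: [0.4414, 0.2807, 0.0699]
eef_rot: [-0.003, 1.0, 0.0, -0.0]
ft_force: [0.4, -0.3, 0.2]
width: 0.0872
```

```bash
python3 -c "
from go import *
rows([.4443,.277,.021],rt(90.3))
p=camera('top');save(p,'t5.png',(90,150,210,270),5);q=camera('scene');save(q,'s5.png',(310,110,430,230),5);s=read_state();print(s['ee_pos'])"
```

```text
shift cm [-0.29 -0.37  4.89] turn [ 0.    -0.     0.001] norms 4.92 0.0
[0.44188918 0.28082109 0.07055166]
```

View pics/s5.png

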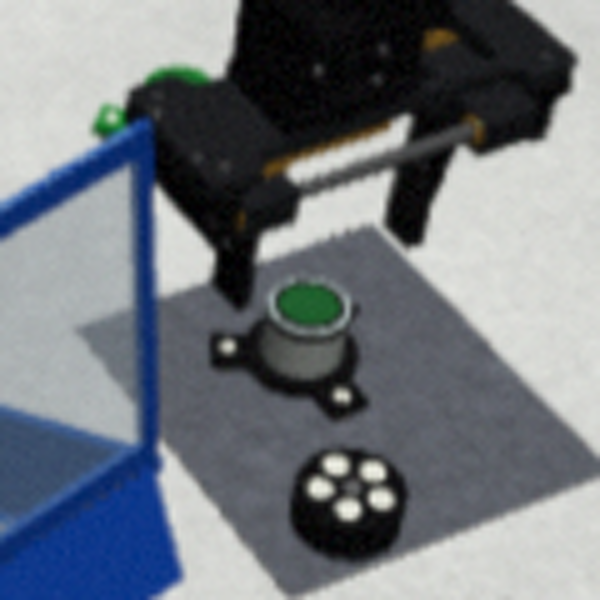

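play_rows(
  moves=[
    [[-0.25,-0.37,1],[0,0,0],8.7],
    [[-0.25,-0.37,3],[0,0,0],8.7],
    [[-0.25,-0.37,4.3],[0,0,0],8.7],
    [[-0.25,-0.37,4.75],[0,0,0],8.7],
    [[-0.25,-0.37,4.75],[0,0,0],8.7],
  ],
)

```text
time: 2.92
ee_pos: [0.4441, 0.2766, 0.022]
eef_rot: [-0.003, 1.0, -0.0, -0.0]
ft_force: [0.0, 0.1, 0.7]
width: 0.0872
```

```bash
python3 -c "
from go import *
rows([.4443,.277,.022],rt(90.3))
p=camera('top');save(p,'t6.png',(90,150,210,270),5);q=camera('scene');save(q,'s6.png',(310,110,430,230),5);s=read_state();print(s['ee_pos'],s['ft_force'])"
```

```text
shift cm [-0.02  0.04  0.  ] turn [-0. -0. -0.] norms 0.05 0.0
[0.44434167 0.2768505  0.02255953] [-0.49737257 -0.29457049 -0.24761828]
```

View pics/s6.png

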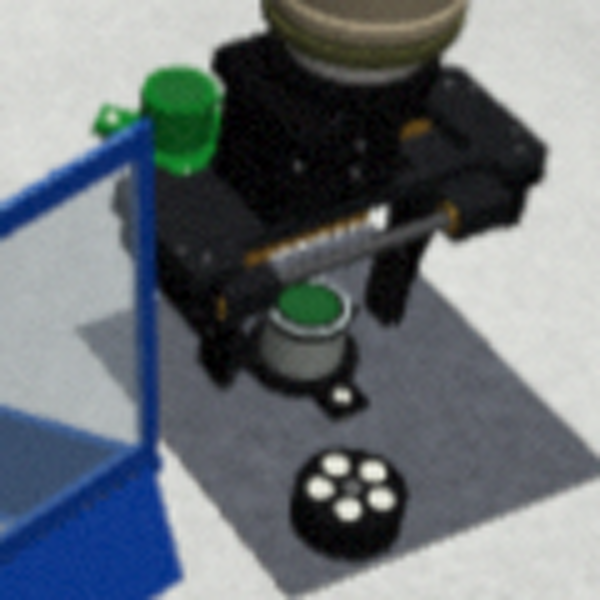

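The barrel sits between the fingers, so I'm closing.

play_rows(
  moves=[
    [[0,0,0],[0,0,0],3],
    [[0,0,0],[0,0,0],3],
    [[0,0,0],[0,0,0],3],
    [[0,0,0],[0,0,0],3],
    [[0,0,0],[0,0,0],3],
    [[0,0,0],[0,0,0],3],
  ],
  grip_force=30,
)

```text
time: 3.78
ee_pos: [0.444, 0.2767, 0.0221]
eef_rot: [-0.003, 1.0, 0.0, 0.0]
ft_force: [0.2, 0.6, 0.9]
width: 0.0391
```

```bash
python3 -c "
from go import *
s=read_state();print(s['ee_pos'],s['ft_force'],s['width'])"
```

```text
[0.44401832 0.27665515 0.0220693 ] [0.18773557 0.6476468  0.89341686] 0.03914734032816003
```

```bash
python3 -c "
from go import *
print(pcase(6.5,0,130),pcase(6.5,0,39))
rows(pcase(6.5,0,130),rcase())"
```

```text
[0.4848703  0.01812478 0.15727242] [0.52205364 0.02794502 0.07479841]
shift cm [ -3.95 -25.87 -13.52] turn [-0.055 -0.434 -0.249] norms 29.46 28.8
```

play_rows(
  moves=[
    [[0,0,-1],[0,0,0],3],
    [[0,0,-5],[0,0,0],3],
    [[0,0,-10],[0,0,0],3],
    [[0,-2,-14],[0,0,0],3],
    [[0,-7,-15],[0,0,0],3],
    [[0,-12,-15],[-0.014,-0.11,-0.06],3],
    [[0,-17,-15],[-0.028,-0.22,-0.12],3],
    [[0,-17,-15],[-0.028,-0.22,-0.12],3],
  ],
)

```text
time: 4.78
ee_pos: [0.4431, 0.1028, 0.1719]
eef_rot: [-0.06, 0.992, 0.015, 0.11]
ft_force: [0.6, 0.9, -1.9]
width: 0.039
```

```bash
python3 -c "
from go import *
rows(pcase(6.5,0,130),rcase())
q=camera('scene');save(q,'s7.png',(230,60,430,260),3);s=read_state();print(s['ee_pos'],s['ft_force'],s['width'],s['joint_positions'])"
```

```text
shift cm [-2.74 -8.94  1.97] turn [-0.029 -0.213 -0.133] norms 9.56 14.5
[0.44406324 0.10523426 0.17257103] [ 0.73816323  1.54597068 -2.77414635] 0.03916673629464618 [-0.65037777 -0.20072408  0.26100524  2.14333048  0.11299234  0.9764995
  1.25155728]
```

View pics/s7.png

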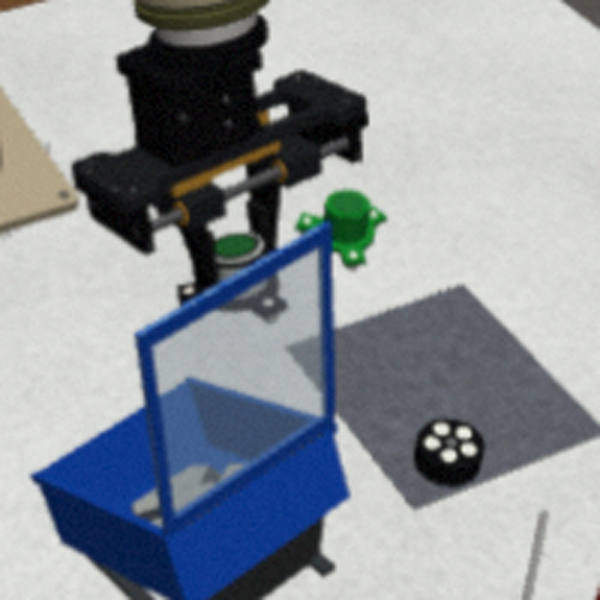

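The lens is held level above and beside the case, at about (310,145). I'm moving on to the hover pose.

play_rows(
  moves=[
    [[-0.7,-2.5,0],[-0.007,-0.053,-0.033],3],
    [[-1.4,-5,0],[-0.014,-0.106,-0.066],3],
    [[-2,-7,0.5],[-0.022,-0.16,-0.1],3],
    [[-2.74,-8.94,1.5],[-0.029,-0.213,-0.133],3],
    [[-2.74,-8.94,2],[-0.029,-0.213,-0.133],3],
    [[-2.74,-8.94,2],[-0.029,-0.213,-0.133],3],
    [[-2.74,-8.94,2],[-0.029,-0.213,-0.133],3],
  ],
)

```text
time: 5.7
ee_pos: [0.4874, 0.0231, 0.1576]
eef_rot: [-0.128, 0.968, 0.028, 0.214]
ft_force: [0.1, -0.4, -2.3]
width: 0.0395
```

```bash
python3 -c "
from go import *
rows(pcase(6.5,0,130),rcase())
q=camera('scene');keep(q,'scene8');save(q,'s8.png',(230,60,430,260),3);t=camera('top');keep(t,'top8');save(t,'t8.png',(190,130,310,250),5);s=read_state();print(s['ee_pos'],s['ft_force'],s['width'],s['joint_positions'])"
```

```text
shift cm [ 0.35 -0.42 -0.12] turn [ 0.001 -0.001  0.005] norms 0.56 0.3
[0.48730364 0.0227575  0.15760403] [ 0.61097956 -0.46937933 -1.59197054] 0.03942928518561028 [-0.60622768 -0.28795671  0.45884969  2.27411911  0.11485778  0.6957952
  1.6259233 ]
```

View pics/s8.png

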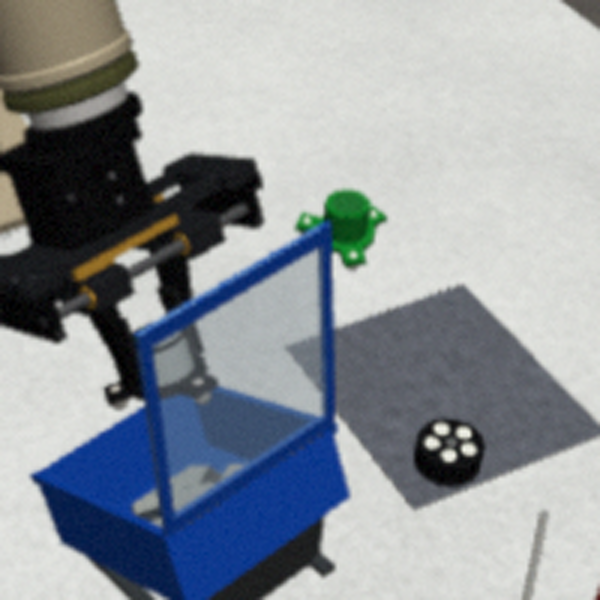

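View pics/t8.png

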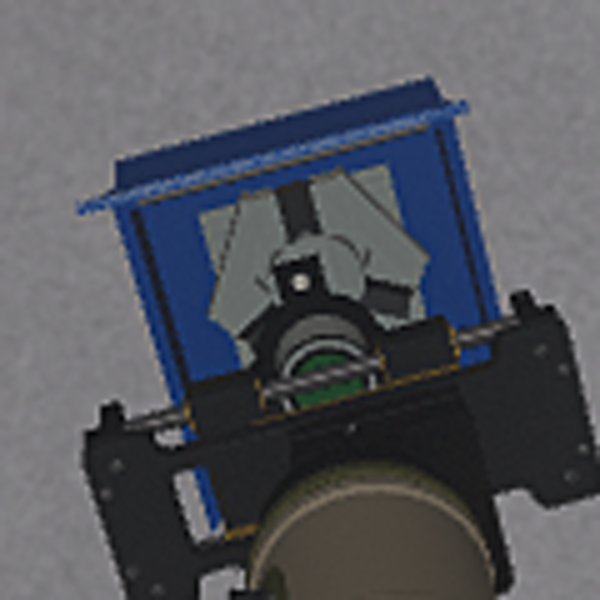

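```bash
cat > chk.py <<'E'
from go import *
from fit import Rc
def tcp_case():
    th=np.load("case.npy");s=read_state();return Rc(th[3]).inv().apply(s["ee_pos"]-th[:3])*1000
def lenspt(x,y,z):  # lens point, using tool pose; tool x = -lens x? tool y = lens y, tool z=-lens z
    s=read_state();return s["ee_pos"]+R.from_quat(s["eef_rot"]).apply(np.array([-x,y,19-z])/1000)
E
python3 -c "
from chk import *
print(tcp_case())
t=load('top8');c=load('scene8')
print('foot top',proj(t,lenspt(36,0,16.5)),'scene',proj(c,lenspt(36,0,16.5)),proj(c,lenspt(36*-.5,-36*.866,16.5)))
def g(p,n,c,s,st):
    f=p['frame'][:,:,::-1][c[1]:c[3],c[0]:c[2]]
    f=cv2.resize(f,None,fx=s,fy=s,interpolation=cv2.INTER_CUBIC)
    f=np.clip(f.astype(float)*1.3,0,255).astype(np.uint8)
    for u in range(c[0]-c[0]%st+st,c[2],st): cv2.putText(f,str(u),((u-c[0])*s,16),0,.35,(0,255,255));cv2.line(f,((u-c[0])*s,0),((u-c[0])*s,6),(0,255,255),1)
    for v in range(c[1]-c[1]%st+st,c[3],st): cv2.putText(f,str(v),(8,(v-c[1])*s),0,.35,(0,255,255));cv2.line(f,(0,(v-c[1])*s),(6,(v-c[1])*s),(0,255,255),1)
    cv2.imwrite('pics/'+n,f)
a=g(t,'t9.png',(220,160,280,215),6,10);g(c,'s9.png',(255,160,315,230),6,10)
import cv2
A=cv2.imread('pics/t9.png');B=cv2.imread('pics/s9.png');h=max(A.shape[0],B.shape[0])
A=np.pad(A,((0,h-A.shape[0]),(0,0),(0,0)));B=np.pad(B,((0,h-B.shape[0]),(0,0),(0,0)));cv2.imwrite('pics/ts9.png',np.hstack([A,B]))
"
```

```text
[  9.84451241   3.85778995 128.80631968]
foot top [[250.18900273 186.82673384]] scene [[294.96920849 186.30844958]] [[267.44698186 188.55655391]]
```

View pics/ts9.png

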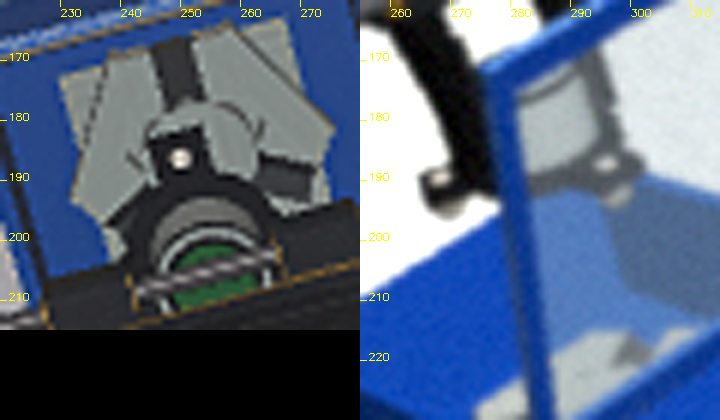

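play_rows(
  moves=[
    [[0.35,-0.47,0.5],[0,0,0.005],3],
    [[0.35,-0.47,2],[0,0,0.005],3],
    [[0.35,-0.47,4],[0,0,0.005],3],
    [[0.35,-0.47,5.5],[0,0,0.005],3],
    [[0.35,-0.47,6.5],[0,0,0.005],3],
    [[0.35,-0.47,6.9],[0,0,0.005],3],
    [[0.35,-0.47,6.9],[0,0,0.005],3],
    [[0.35,-0.47,6.9],[0,0,0.005],3],
  ],
)

```text
time: 6.8
ee_pos: [0.5135, 0.0242, 0.0936]
eef_rot: [-0.125, 0.968, 0.029, 0.214]
ft_force: [0.8, 0.1, -1.0]
width: 0.0393
```

```bash
python3 -c "
from chk import *
print(tcp_case());rows(pcase(6.3,-.8,45),rcase())
t=camera('top');c=camera('scene');save(t,'t10.png',(220,150,300,230),7);save(c,'s10.png',(240,150,360,260),6)
print('foot top',proj(t,lenspt(36,0,16.5)),'scene',proj(c,lenspt(36,0,16.5)),proj(c,lenspt(36*-.5,-36*.866,16.5)))
s=read_state();print(s['ft_force'],s['joint_positions'],s['width'])
"
```

```text
[ 6.09649616 -1.40493595 59.9587848 ]
shift cm [-0.02  0.06  1.5 ] turn [ 0.001 -0.    -0.001] norms 1.5 0.1
foot top [[250.89110399 177.16019822]] scene [[300.97362648 216.34728878]] [[274.26404116 217.51868676]]
[-0.37010455 -0.89655224 -2.31984697] [-0.6718288  -0.10493358  0.57422129  2.29449851 -0.03317714  0.50526188
  1.76603982] 0.03924460932144487
```

View pics/t10.png

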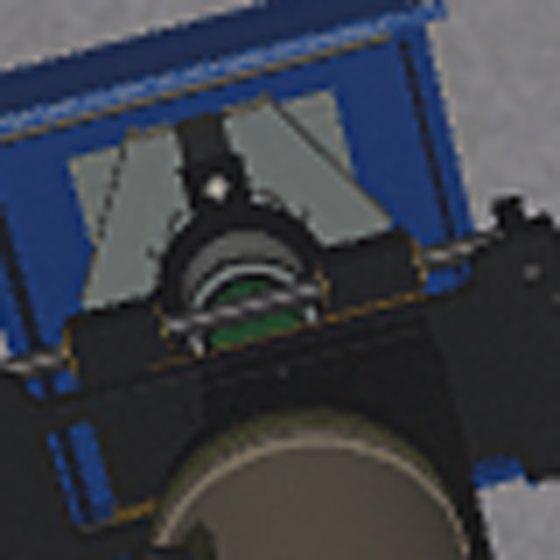

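View pics/s10.png

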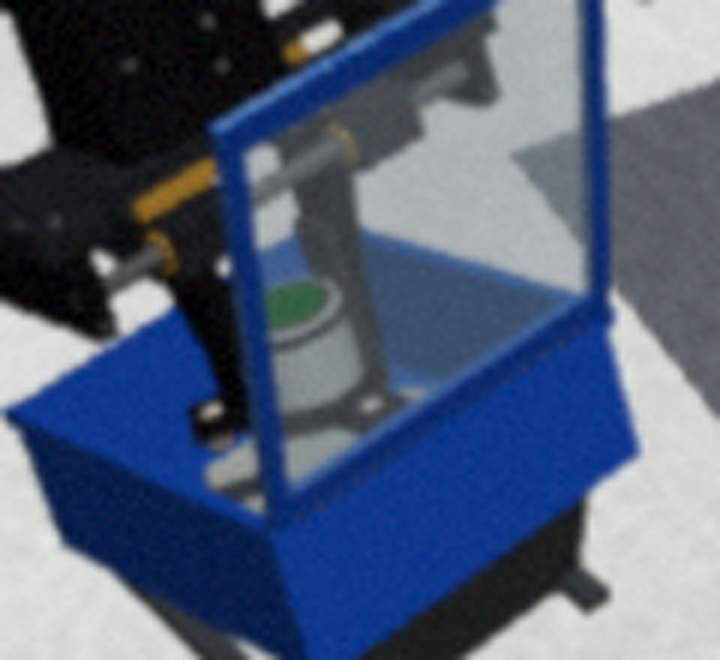

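The front foot, at top (251,176.6), is in line with the upper groove. I'm lowering in small steps and watching the force.

play_rows(
  moves=[
    [[0,0.05,0.8],[0,0,0],3],
    [[0,0.05,1.5],[0,0,0],3],
    [[0,0.05,1.8],[0,0,0],3],
    [[0,0.05,1.95],[0,0,0],3],
    [[0,0.05,2.05],[0,0,0],3],
    [[0,0.05,2.05],[0,0,0],3],
  ],
)

```text
time: 7.65
ee_pos: [0.5216, 0.0269, 0.0746]
eef_rot: [-0.125, 0.968, 0.028, 0.214]
ft_force: [0.7, 0.1, -1.6]
width: 0.0395
```

```bash
python3 -c "
from chk import *
print(tcp_case());s=read_state();print(s['ft_force'],np.round(rcase().inv().apply(s['ft_force']),2),s['torque'])
"
```

```text
[ 5.82058809 -0.88237632 39.148915  ]
[ 0.66074688  0.1474413  -1.61876543] [ 0.07 -0.03  1.75] [-0.16323996  0.65619939 -0.01238895]
```

play_rows(
  moves=[
    [[0,0,0.05],[0,0,0],3],
    [[0,0,0.1],[0,0,0],3],
    [[0,0,0.15],[0,0,0],3],
    [[0,0,0.2],[0,0,0],3],
    [[0,0,0.25],[0,0,0],3],
    [[0,0,0.25],[0,0,0],3],
  ],
)

```text
time: 8.4
ee_pos: [0.5226, 0.0272, 0.0723]
eef_rot: [-0.125, 0.968, 0.028, 0.214]
ft_force: [0.3, -0.2, -2.4]
width: 0.0391
```

```bash
python3 -c "
from chk import *
print(tcp_case());s=read_state();print(s['ft_force'],np.round(rcase().inv().apply(s['ft_force']),2),s['torque'])
"
```

```text
[ 5.73293243 -0.87096317 36.58483972]
[ 0.30995888 -0.186128   -2.3683313 ] [ 0.77 -0.26  2.25] [-0.14880882  0.7285999   0.01025132]
```

play_rows(
  moves=[
    [[0,0,0.05],[0,0,0],3],
    [[0,0,0.1],[0,0,0],3],
    [[0,0,0.15],[0,0,0],3],
    [[0,0,0.2],[0,0,0],3],
    [[0,0,0.2],[0,0,0],3],
  ],
)

```text
time: 9.02
ee_pos: [0.5236, 0.0275, 0.0708]
eef_rot: [-0.125, 0.968, 0.029, 0.214]
ft_force: [-3.0, -0.5, 4.6]
width: 0.0394
```

```bash
python3 -c "
from chk import *
print(tcp_case());s=read_state();print(s['ft_force'],np.round(rcase().inv().apply(s['ft_force']),2),s['torque'])
"
```

```text
[ 6.12753457 -0.79220863 34.80048962]
[-3.03215608 -0.45623987  4.64990389] [ 0.8   0.33 -5.5 ] [0.01999853 0.85170192 0.17112393]
```

play_rows(
  moves=[
    [[0,0,0.04],[0,0,0],3],
    [[0,0,0.08],[0,0,0],3],
    [[0,0,0.08],[0,0,0],3],
  ],
)

```text
time: 9.4
ee_pos: [0.5239, 0.0277, 0.0705]
eef_rot: [-0.125, 0.968, 0.029, 0.214]
ft_force: [-14.3, -0.7, 18.2]
width: 0.0393
```

```bash
python3 -c "
from chk import *
print(tcp_case());s=read_state();print(s['ft_force'],np.round(rcase().inv().apply(s['ft_force']),2),s['torque'])
t=camera('top');c=camera('scene');save(t,'t11.png',(220,150,300,230),7);save(c,'s11.png',(240,150,360,260),6)
"
```

```text
[ 6.25322273 -0.74749915 34.39120695]
[-14.3334465   -0.69324579  18.15356327] [  5.05   2.99 -22.38] [0.01640798 1.68352719 0.20824753]
```

View pics/t11.png

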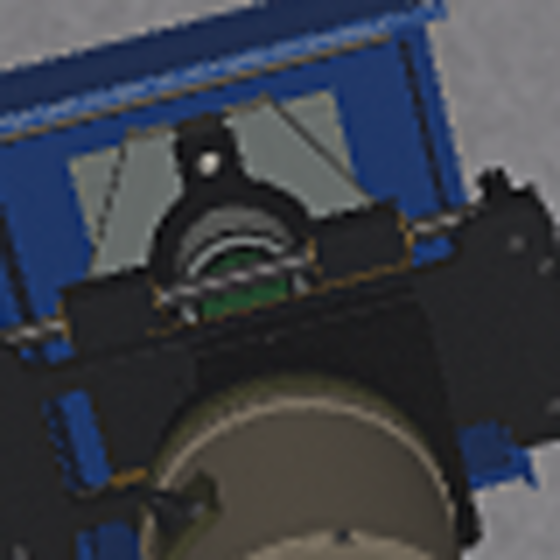

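View pics/s11.png

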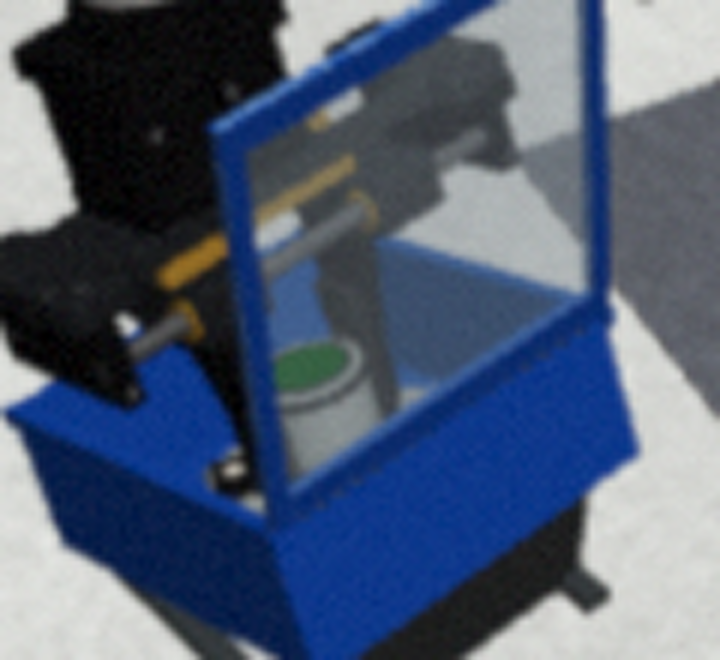

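play_rows(
  moves=[
    [[0.05,0.03,-0.03],[0,0,0],3],
    [[0.1,0.06,-0.03],[0,0,0],3],
    [[0.1,0.06,-0.03],[0,0,0],3],
  ],
)

```text
time: 9.88
ee_pos: [0.5237, 0.0277, 0.0707]
eef_rot: [-0.125, 0.968, 0.028, 0.215]
ft_force: [-2.0, -0.8, 7.3]
width: 0.0394
```

```bash
python3 -c "
from chk import *
print(tcp_case());s=read_state();print(np.round(rcase().inv().apply(s['ft_force']),2),np.round(rcase().inv().apply(s['torque']),2))
"
```

```text
[ 6.15704658 -0.65942821 34.62166302]
[-1.15 -0.26 -7.57] [ 0.13  0.47 -0.01]
```

The sideways force swings from +5 N to −1 N with almost no motion, so the feet are constrained in the grooves. I'm opening gently.

play_rows(
  moves=[
    [[0,0,0],[0,0,0],4.2],
    [[0,0,0],[0,0,0],4.6],
    [[0,0,0],[0,0,0],5.5],
    [[0,0,0],[0,0,0],6],
    [[0,0,0],[0,0,0],6],
  ],
)

```text
time: 10.5
ee_pos: [0.5225, 0.0279, 0.0696]
eef_rot: [-0.125, 0.968, 0.028, 0.214]
ft_force: [0.4, 0.5, -0.5]
width: 0.0593
```

```bash
python3 -c "
from chk import *
print(tcp_case());s=read_state();print(s['width'],np.round(rcase().inv().apply(s['ft_force']),2),np.round(rcase().inv().apply(s['torque']),2))
t=camera('top');c=camera('scene');save(t,'t12.png',(220,150,300,230),7);save(c,'s12.png',(240,150,360,260),6)
"
```

```text
[ 4.70338868 -0.21146727 34.08493328]
0.059303507476056116 [-0.27  0.34  0.67] [-0.04  0.52  0.05]
```

View pics/s12.png

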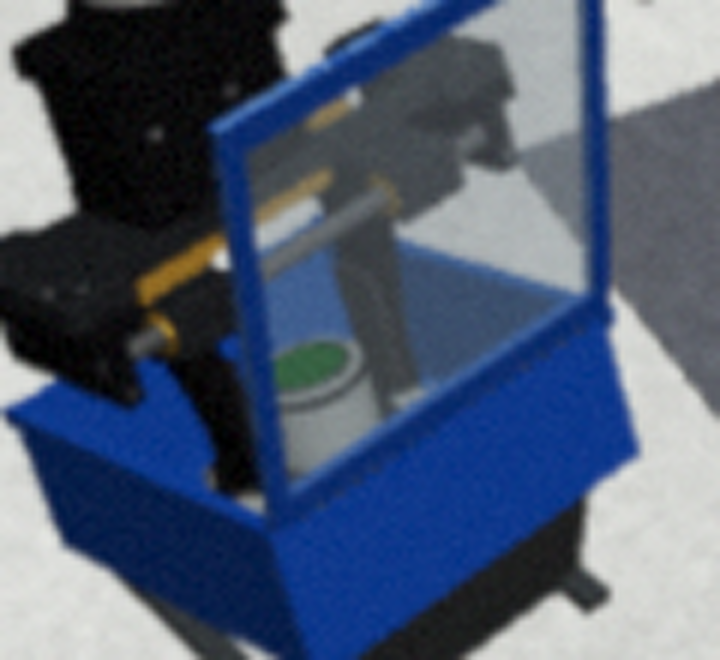

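View pics/t12.png

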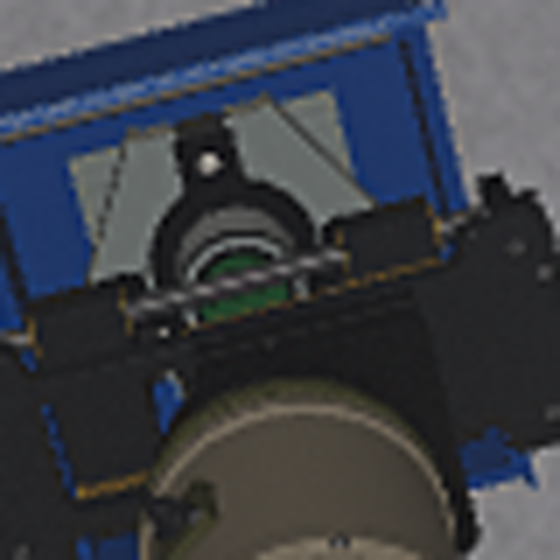

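The lens did not shift on release: its foot head stays at top (249.9,173). Withdrawing.

play_rows(
  moves=[
    [[0,0,-1],[0,0,0],6],
    [[0,0,-3],[0,0,0],6],
    [[0,0,-6],[0,0,0],6],
    [[0,0,-10],[0,0,0],6],
    [[0,3,-12],[0,0,0],6],
    [[0,8,-13],[0,0,0],6],
    [[0,14,-13],[0,0,0],6],
    [[0,19,-13],[0,0,0],6],
  ],
)

```text
time: 11.6
ee_pos: [0.4204, 0.1994, 0.1882]
eef_rot: [-0.126, 0.968, 0.029, 0.215]
ft_force: [1.5, 0.1, 0.2]
width: 0.0601
```

```bash
python3 -c "
from chk import *
s=read_state();print(s['ee_pos'],s['joint_positions'])
t=camera('top');c=camera('scene');keep(t,'top13');keep(c,'scene13');save(t,'t13.png',(200,140,305,240),6);save(c,'s13.png',(240,130,360,280),4)
"
```

```text
[0.42043364 0.19938982 0.18820795] [-6.67968903e-01 -3.17383085e-01 -1.26624894e-03  2.25863710e+00
  2.32845334e-01  8.09098500e-01  1.03165552e+00]
```

View pics/t13.png

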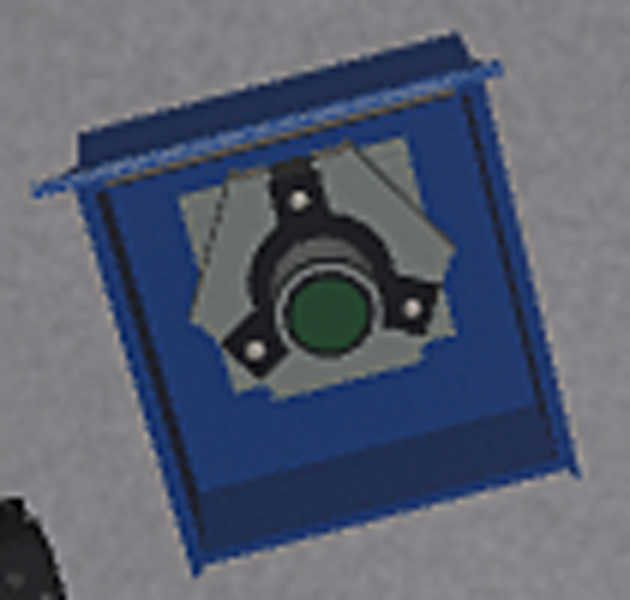

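View pics/s13.png

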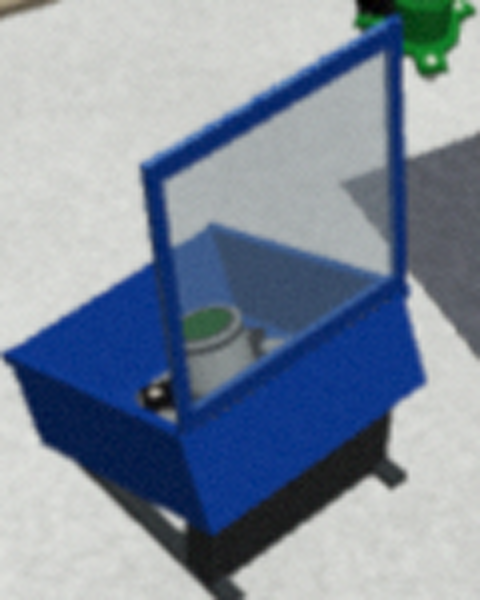

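The lens sits in the nest with its foot heads at top (250,173.3), (268.5,191.2) and (242.5,198.3). Next: fit its pose in the case frame.

```bash
python3 -c "
from chk import *
th=np.load('case.npy');Rm=Rc(th[3]);t=load('top13');c=load('scene13')
hd=[(200+u/6,140+v/6) for u,v in((300,200),(255,350),(411,307))]
for z in (29.5,32,36):
    n=Rm.apply([0,0,1]);p0=th[:3]+n*z/1000;P=[]
    for uv in hd:
        o,v=ray(t,uv);P.append(Rm.inv().apply(o+v*((p0-o)@n)/(v@n)-th[:3])*1000)
    P=np.array(P);m=P.mean(0);d=P-m;print(z,np.round(m,1),np.round(np.hypot(d[:,0],d[:,1]),1),np.round(np.degrees(np.arctan2(d[:,1],d[:,0])),1))
# glass height check with scene: glass top ring centre top (255,192.3)crop(330,313); scene (240+210/4,130+323/4)
X,e=tri(t,(200+330/6,140+314/6),c,(240+210/4,130+325/4));print('glass case',np.round(Rm.inv().apply(X-th[:3])*1000,1),e*1000)
# hub nest compare in scene
print('pred glass px if home', proj(c,pcase(6.5,-1,59.5)),proj(t,pcase(6.5,-1,59.5)),'4mm high',proj(c,pcase(6.5,-1,63.5)),proj(t,pcase(6.5,-1,63.5)))
"
```

```text
29.5 [ 6.  -0.7 29.5] [35.8 36.3 35.5] [  -0.9  120.1 -119.7]
32 [ 6.9 -0.7 32. ] [35.7 36.2 35.4] [  -0.9  120.1 -119.7]
36 [ 8.4 -0.8 36. ] [35.6 36.1 35.3] [  -0.9  120.1 -119.7]
glass case [ 7.1  0.6 58.8] 5.087823224774806
pred glass px if home [[290.45501725 211.39506988]] [[254.75175587 192.03690267]] 4mm high [[289.93161352 209.7952323 ]] [[254.8877133 192.6628725]]
```

```bash
python3 -c "
from chk import *
print(tcp_case());rows(pcase(6.2,-.5,110),rcase());rows(pcase(6.2,-.5,66),rcase())"
```

```text
[  5.01426607 194.35771521 164.67846546]
shift cm [ -0.02 -19.51   5.4 ] turn [0.004 0.    0.005] norms 20.24 0.3
shift cm [ -0.02 -19.52   9.8 ] turn [0.004 0.    0.005] norms 21.84 0.3
```

play_rows(
  moves=[
    [[0,-5,0],[0,0,0],3.4],
    [[0,-10,0],[0,0,0],3.4],
    [[0,-15,1],[0,0,0.005],3.4],
    [[0,-18.5,3],[0.004,0,0.005],3.4],
    [[0,-19.5,5.4],[0.004,0,0.005],3.4],
    [[0,-19.5,8],[0.004,0,0.005],3.4],
    [[0,-19.5,9.5],[0.004,0,0.005],3.4],
    [[0,-19.5,9.5],[0.004,0,0.005],3.4],
  ],
)

```text
time: 12.7
ee_pos: [0.509, 0.0187, 0.1003]
eef_rot: [-0.122, 0.969, 0.027, 0.213]
ft_force: [-0.1, -0.4, 0.5]
width: 0.0336
```

```bash
python3 -c "
from chk import *
c=camera('scene');save(c,'s14.png',(240,130,360,280),4)
print(tcp_case());rows(pcase(6.2,-.5,62.5),rcase());s=read_state();print(s['width'],np.round(rcase().inv().apply(s['ft_force']),2))"
```

```text
[ 4.29019172 -5.55757311 69.05959328]
shift cm [-0.19  0.51  0.65] turn [-0.003 -0.002 -0.006] norms 0.85 0.4
0.03366048395939895 [-0.66 -0.03 -0.17]
```

View pics/s14.png

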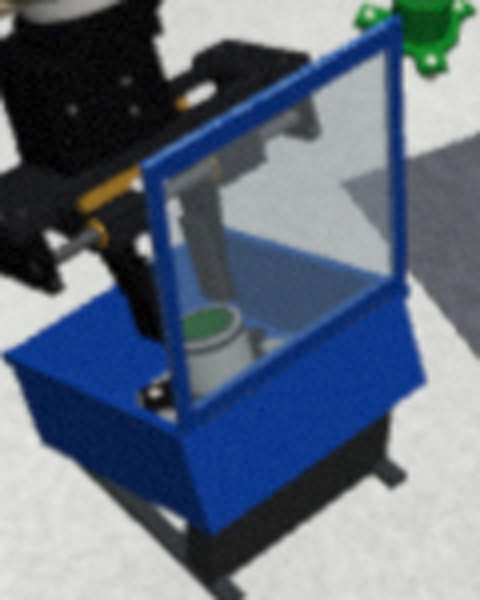

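play_rows(
  moves=[
    [[-0.1,0.25,0],[0,0,-0.005],3.4],
    [[-0.19,0.51,0.2],[0,0,-0.006],3.4],
    [[-0.19,0.51,0.4],[0,0,-0.006],3.4],
    [[-0.19,0.51,0.55],[0,0,-0.006],3.4],
    [[-0.19,0.51,0.65],[0,0,-0.006],3.4],
    [[-0.19,0.51,0.65],[0,0,-0.006],3.4],
  ],
)

```text
time: 13.5
ee_pos: [0.5126, 0.0252, 0.0962]
eef_rot: [-0.125, 0.968, 0.026, 0.214]
ft_force: [0.7, -0.2, -0.1]
width: 0.034
```

```bash
python3 -c "
from chk import *
print(tcp_case());s=read_state();print(s['width'],np.round(rcase().inv().apply(s['ft_force']),2))"
```

```text
[ 6.63562823 -0.25099926 62.5191308 ]
0.03402140215666465 [-0.51 -0.39  0.36]
```

play_rows(
  moves=[
    [[0,0,0.04],[0,0,0],3.4],
    [[0,0,0.08],[0,0,0],3.4],
    [[0,0,0.12],[0,0,0],3.4],
    [[0,0,0.15],[0,0,0],3.4],
    [[0,0,0.15],[0,0,0],3.4],
  ],
)

```text
time: 14.12
ee_pos: [0.5134, 0.0254, 0.0956]
eef_rot: [-0.125, 0.968, 0.027, 0.215]
ft_force: [-11.6, -1.8, 15.4]
width: 0.0338
```

```bash
python3 -c "
from chk import *
print(tcp_case());s=read_state();print(s['width'],np.round(rcase().inv().apply(s['ft_force']),2),np.round(rcase().inv().apply(s['torque']),2))"
```

```text
[ 7.09104984 -0.2779032  61.62836424]
0.033755702243348736 [  4.1    1.24 -18.91] [-0.28  1.45 -0.01]
```

Pressed with 19 N, the lens did not give. Its top reads case z = 61.6 against the nominal 59.5, so I need to know whether that 2 mm is calibration. I'll touch the case rim at a side wall as a reference.

play_rows(
  moves=[
    [[0,0,-1],[0,0,0],3.4],
    [[0,0,-2],[0,0,0],2],
    [[0,2,-2],[0,0,0],0],
    [[0,5,-2],[0,0,0],0],
    [[0,7.25,-2],[0,0,0],0],
    [[0,7.25,-1],[0,0,0],0],
    [[0,7.25,-0.5],[0,0,0],0],
    [[0,7.25,-0.5],[0,0,0],0],
  ],
)

```text
time: 15.12
ee_pos: [0.4928, 0.094, 0.0987]
eef_rot: [-0.125, 0.968, 0.026, 0.214]
ft_force: [-0.9, 0.2, 0.0]
width: 0.0002
```

```bash
python3 -c "
from chk import *
print(tcp_case());s=read_state();print(s['width'],np.round(rcase().inv().apply(s['ft_force']),2),np.round(rcase().inv().apply(s['torque']),2))
c=camera('scene');save(c,'s15.png',(240,130,360,280),4)
print(tcp_case())"
```

```text
[ 6.25869628 71.35022705 65.50723863]
0.0002279221689871507 [ 0.7   0.39 -0.38] [-0.07  0.5   0.06]
[ 6.4412619  71.48805982 65.69654148]
```

View pics/s15.png

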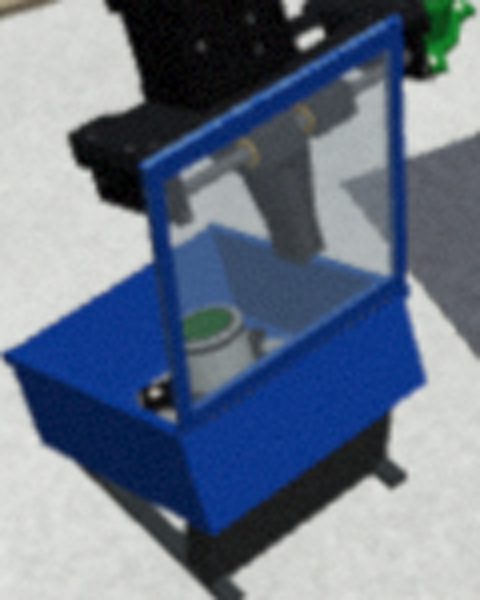

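play_rows(
  moves=[
    [[0,0,0.05],[0,0,0],0],
    [[0,0,0.1],[0,0,0],0],
    [[0,0,0.15],[0,0,0],0],
    [[0,0,0.15],[0,0,0],0],
  ],
)

```text
time: 15.68
ee_pos: [0.4935, 0.095, 0.0983]
eef_rot: [-0.125, 0.968, 0.026, 0.214]
ft_force: [-6.9, -3.2, 9.7]
width: 0.0006
```

```bash
python3 -c "
from chk import *
print(tcp_case());s=read_state();print(s['width'],np.round(rcase().inv().apply(s['ft_force']),2),np.round(rcase().inv().apply(s['torque']),2))"
```

```text
[ 6.90480201 72.15145073 64.77424949]
0.0006485399299653581 [  2.72  -1.31 -11.94] [0.14 1.21 0.01]
```

The rim touches at fitted z ≈ 64.8 (nominal 62), so the fitted case is about 2.8 mm low. The lens top is therefore about 3 mm below the rim (nominal 2.5), which means it is home. I'm correcting the case height and planning the lid.

```bash
cat > lid.py <<'E'
from chk import *
th=np.load("case2.npy");Rm=Rc(th[3]);H=np.array([80,0,62.])
Rv=rt(np.degrees(th[3])+90)
fw=np.array([np.cos(th[3]),np.sin(th[3]),0])
def tcp(a,r,off=0,y=0):
    c=H+r*np.array([-np.cos(a),0,np.sin(a)])+off*np.array([np.sin(a),0,np.cos(a)])+[0,y,0]
    P=th[:3]+Rm.apply(c/1000)
    if a>np.radians(25): return P+fw*.0095
    return P-fw*.0095
E
python3 -c "
from chk import *
th=np.load('case.npy');th[:3]+=Rc(th[3]).apply([0,0,.0027]);np.save('case2.npy',th)
from lid import *
a=th[4];print('edge',tcp(a,160)-fw*.0095)
s=tcp(a,125,20);print('start',s)
print('above',s+[0,0,.12])
rows(s+[0,0,.11],Rv);print(s['time'] if 0 else '')
"
```

```text
edge [0.55789535 0.03741092 0.28805858]
start [0.59023629 0.04595226 0.25563319]
above [0.59023629 0.04595226 0.37563319]
shift cm [-18.63  -7.27 -20.8 ] turn [-0.003  0.435 -0.001] norms 28.85 25.0
```

play_rows(
  moves=[
    [[0,0,-4],[0,0,0],0],
    [[-1,0,-9],[0,0,0],0],
    [[-3,0,-15],[0,0,0],0],
    [[-5,0,-20],[0,0.1,0],0],
    [[-8,0,-24],[0,0.2,0],0],
    [[-11,-2,-24],[0,0.3,0],0],
    [[-14,-5,-23],[0,0.4,0],0],
    [[-14,-5,-23],[0,0.435,0],0],
  ],
)

```text
time: 16.68
ee_pos: [0.5369, 0.0543, 0.3633]
eef_rot: [-0.127, 0.992, -0.003, -0.002]
ft_force: [0.2, 1.1, -0.6]
width: 0.0003
```

```bash
python3 -c "
from lid import *
a=th[4];c=camera('scene');save(c,'s16.png',(220,40,400,280),3);t=camera('top');save(t,'t16.png',(180,100,330,250),4)
s=read_state();print(s['ee_pos'],s['joint_positions'])
rows(tcp(a,125,25)+[0,0,.11],Rv)"
```

```text
[0.53520797 0.05539176 0.36446941] [-0.66865066  0.09660114  0.5266666   1.46577086 -0.04429867  1.59408495
  1.68240282]
shift cm [-5.58 -2.31 -0.18] turn [-0.004 -0.002 -0.002] norms 6.04 0.3
```

View pics/s16.png

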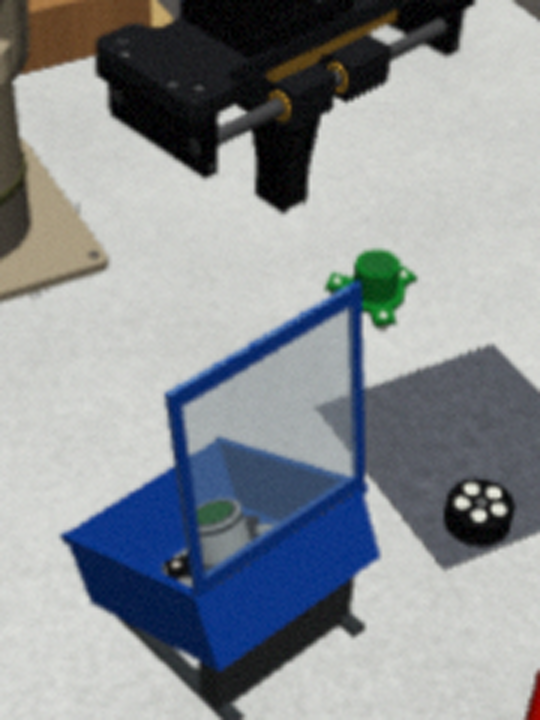

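The closed fingers are above the lid's free edge and well clear of it. Next: forward past the lid, then down behind it.

play_rows(
  moves=[
    [[-3,-1,0],[0,0,0],0],
    [[-6,-2,0],[0,0,0],0],
    [[-7,-2.3,0],[0,0,0],0],
    [[-7,-2.3,2],[0,0,0],0],
    [[-7,-2.3,6],[0,0,0],0],
    [[-7,-2.3,10],[0,0,0],0],
    [[-7,-2.3,10.8],[0,0,0],0],
    [[-7,-2.3,10.8],[0,0,0],0],
  ],
)

```text
time: 17.77
ee_pos: [0.6083, 0.0506, 0.2592]
eef_rot: [-0.128, 0.992, -0.001, 0.001]
ft_force: [0.1, -0.2, 0.6]
width: 0.0007
```

```bash
python3 -c "
from lid import *
a=th[4];c=camera('scene');save(c,'s17.png',(220,40,400,280),3)
s=read_state();print(s['ee_pos'],s['ft_force'])
R0=R.from_quat(s['eef_rot'])
rows(tcp(a,125,0),Rv)
for x in np.arange(a,0,-.12): print(round(x,2),np.round(R0.inv().apply(tcp(x,125,0)-s['ee_pos'])*100,2))"
```

```text
[0.60888062 0.05054215 0.25982215] [0.52107261 0.65430976 1.21309217]
shift cm [3.91 0.03 0.64] turn [-0.002  0.003 -0.001] norms 3.96 0.2
1.89 [3.91 0.03 0.64]
1.77 [5.38 0.03 0.9 ]
1.65 [6.82 0.03 1.33]
1.53 [8.19 0.03 1.94]
1.41 [9.48 0.03 2.7 ]
1.29 [10.67  0.03  3.61]
1.17 [11.74  0.03  4.66]
1.05 [12.68  0.03  5.83]
0.93 [13.48  0.04  7.1 ]
0.81 [14.11  0.04  8.46]
0.69 [14.58  0.04  9.88]
0.57 [14.87  0.04 11.35]
0.45 [14.99  0.05 12.85]
0.33 [16.82  0.05 14.34]
0.21 [16.58  0.05 15.82]
0.09 [16.16  0.06 17.26]
```

View pics/s17.png

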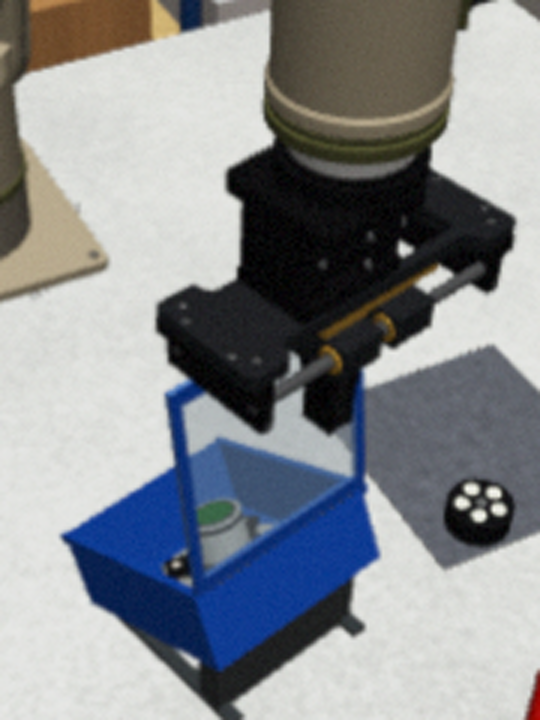

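The fingers are behind the lid's outer face, with the gripper body above its free edge. I'm pushing along the arc.

play_rows(
  moves=[
    [[2,0,0.4],[0,0,0],0],
    [[3.5,0,0.6],[0,0,0],0],
    [[4.5,0,0.75],[0,0,0],0],
    [[5.4,0,0.9],[0,0,0],0],
    [[6.1,0,1.1],[0,0,0],0],
    [[6.8,0,1.3],[0,0,0],0],
    [[7.5,0,1.6],[0,0,0],0],
    [[8.2,0,1.95],[0,0,0],0],
  ],
)

```text
time: 18.82
ee_pos: [0.5288, 0.0293, 0.2378]
eef_rot: [-0.128, 0.992, -0.001, 0.0]
ft_force: [2.2, -0.1, 0.6]
width: 0.0004
```

```bash
cat > arc.py <<'E'
from lid import *
import sys
n=sys.argv[1];r=float(sys.argv[2])
c=camera('scene');save(c,n+'.png',(220,40,400,280),3)
s=read_state();print(s['ee_pos'],s['ft_force'])
R0=R.from_quat(s['eef_rot'])
for x in np.arange(1.77,-.01,-.12): print(round(x,2),np.round(R0.inv().apply(tcp(x,r,0)-s['ee_pos'])*100,2))
E
python3 arc.py s18 125
```

```text
[0.52802469 0.02910052 0.23742727] [ 1.29573057 -0.11142233 -0.27842087]
1.77 [-2.98  0.04 -1.32]
1.65 [-1.55  0.04 -0.89]
1.53 [-0.18  0.04 -0.28]
1.41 [1.11 0.04 0.49]
1.29 [2.3  0.04 1.41]
1.17 [3.36 0.04 2.46]
1.05 [4.3  0.04 3.63]
0.93 [5.09 0.04 4.91]
0.81 [5.71 0.05 6.27]
0.69 [6.18 0.05 7.69]
0.57 [6.46 0.05 9.17]
0.45 [ 6.57  0.06 10.66]
0.33 [ 8.4   0.06 12.16]
0.21 [ 8.15  0.06 13.64]
0.09 [ 7.73  0.07 15.08]
```

View pics/s18.png

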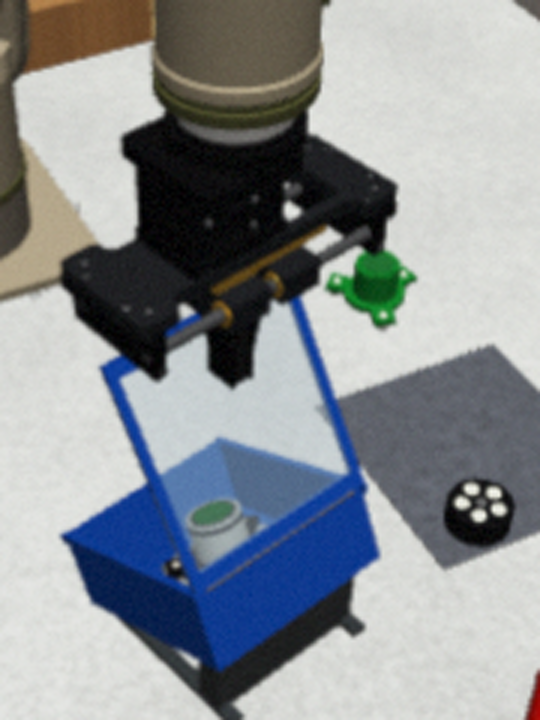

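The lid is turning, its free edge now at about (255,165). Continuing.

play_rows(
  moves=[
    [[0.6,0,0.1],[0,0,0],0],
    [[1.1,0,0.5],[0,0,0],0],
    [[1.7,0,0.95],[0,0,0],0],
    [[2.3,0,1.4],[0,0,0],0],
    [[2.8,0,1.95],[0,0,0],0],
    [[3.4,0,2.5],[0,0,0],0],
    [[3.85,0,3.05],[0,0,0],0],
    [[4.3,0,3.65],[0,0,0],0],
  ],
)

```text
time: 19.88
ee_pos: [0.4875, 0.0184, 0.2013]
eef_rot: [-0.128, 0.992, -0.001, 0.0]
ft_force: [0.9, 1.3, 0.1]
width: 0.0002
```

play_rows(
  moves=[
    [[0.4,0,0.65],[0,0,0],0],
    [[0.8,0,1.3],[0,0,0],0],
    [[1.1,0,1.95],[0,0,0],0],
    [[1.4,0,2.65],[0,0,0],0],
    [[1.65,0,3.35],[0,0,0],0],
    [[1.85,0,4.05],[0,0,0],0],
    [[2,0,4.8],[0,0,0],0],
    [[2.15,0,5.5],[0,0,0],0],
  ],
)

```text
time: 20.88
ee_pos: [0.4669, 0.0128, 0.1461]
eef_rot: [-0.128, 0.992, -0.001, 0.0]
ft_force: [0.7, -0.0, 0.9]
width: 0.0002
```

```bash
python3 arc.py s19 125
```

```text
[0.46632914 0.01270988 0.14535427] [-0.15454982  0.49734575  0.49153788]
1.77 [ -9.36   0.03 -10.54]
1.65 [ -7.92   0.03 -10.1 ]
1.53 [-6.55  0.03 -9.49]
1.41 [-5.27  0.03 -8.72]
1.29 [-4.08  0.03 -7.8 ]
1.17 [-3.01  0.04 -6.75]
1.05 [-2.08  0.04 -5.58]
0.93 [-1.29  0.04 -4.3 ]
0.81 [-0.66  0.04 -2.94]
0.69 [-0.2   0.05 -1.52]
0.57 [ 0.09  0.05 -0.05]
0.45 [0.2  0.05 1.45]
0.33 [2.03 0.06 2.95]
0.21 [1.78 0.06 4.43]
0.09 [1.35 0.06 5.86]
```

View pics/s19.png

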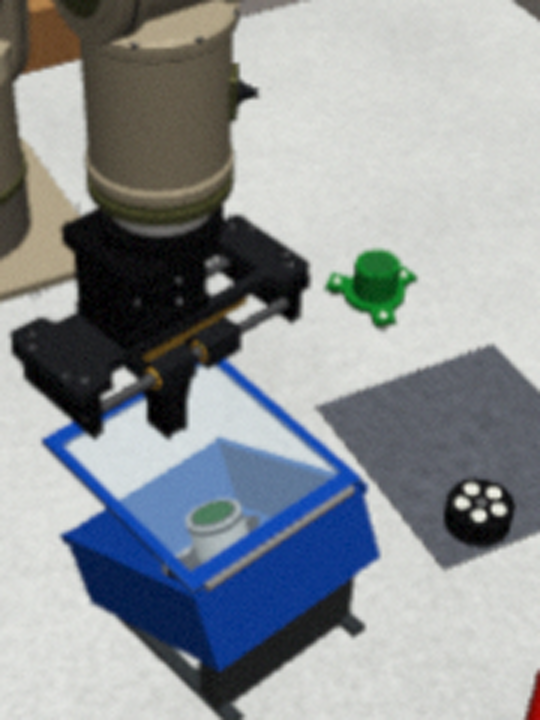

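play_rows(
  moves=[
    [[0.1,0,0.8],[0,0,0],0],
    [[0.2,0,1.6],[0,0,0],0],
    [[0.3,0,2.4],[0,0,0],0],
    [[0.3,0,3.2],[0,0,0],0],
    [[0.3,0,4],[0,0,0],0],
    [[0.3,0,4.7],[0,0,0],0],
    [[0.3,0,5.3],[0,0,0],0],
    [[0.3,0,5.7],[0,0,0],0],
  ],
)

```text
time: 21.92
ee_pos: [0.464, 0.0119, 0.0893]
eef_rot: [-0.128, 0.992, -0.001, 0.0]
ft_force: [-0.1, 0.2, 1.2]
width: 0.0003
```

```bash
python3 arc.py s20 118
```

```text
[0.46385579 0.01190043 0.08893712] [0.31844234 0.07658432 0.07669628]
1.77 [ -9.79   0.03 -15.49]
1.65 [ -8.43   0.03 -15.08]
1.53 [ -7.14   0.03 -14.51]
1.41 [ -5.92   0.03 -13.78]
1.29 [ -4.8    0.04 -12.92]
1.17 [ -3.79   0.04 -11.92]
1.05 [ -2.91   0.04 -10.82]
0.93 [-2.17  0.04 -9.61]
0.81 [-1.57  0.04 -8.33]
0.69 [-1.14  0.05 -6.98]
0.57 [-0.87  0.05 -5.59]
0.45 [-0.76  0.05 -4.18]
0.33 [ 1.07  0.06 -2.77]
0.21 [ 0.84  0.06 -1.37]
0.09 [ 0.44  0.06 -0.02]
```

View pics/s20.png

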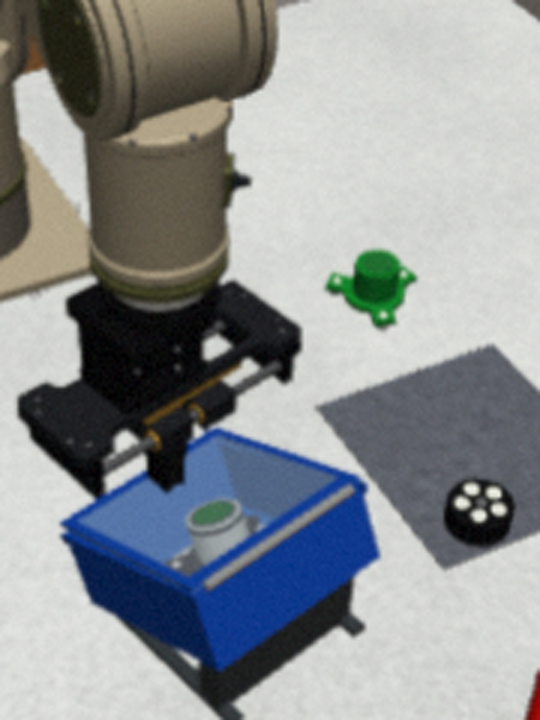

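Nearly shut: a small gap is left at the robot-side corner, about (243,217). I'm pressing down gently.

play_rows(
  moves=[
    [[0,0,0.3],[0,0,0],0],
    [[0,0,0.5],[0,0,0],0],
    [[0,0,0.65],[0,0,0],0],
    [[0,0,0.75],[0,0,0],0],
  ],
)

```text
time: 22.48
ee_pos: [0.4648, 0.0121, 0.0836]
eef_rot: [-0.128, 0.992, -0.001, 0.001]
ft_force: [-8.8, 0.1, 28.7]
width: 0.0006
```

```bash
python3 arc.py s21 118|head -1
```

```text
[0.46480669 0.01207549 0.08370861] [-8.62966114 -0.88435613 25.19667879]
```

View pics/s21.png

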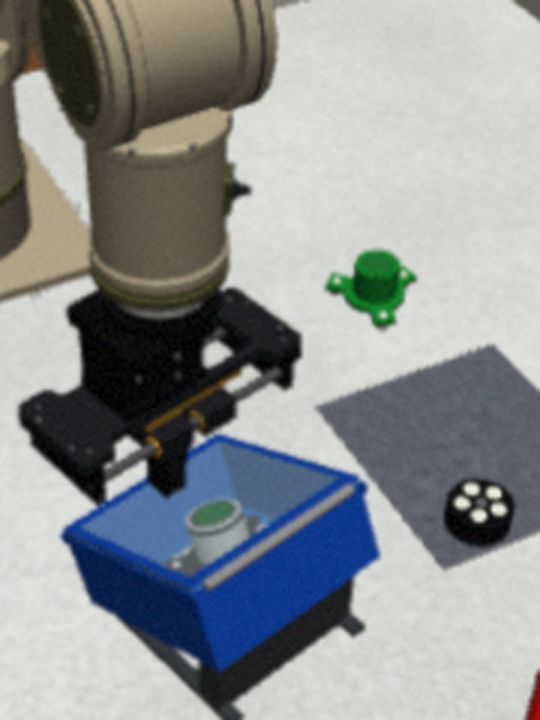

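The lid meets a firm stop at about 27 N and looks flush. I'm backing off straight up to check.

play_rows(
  moves=[
    [[0,0,-0.5],[0,0,0],0],
    [[0,0,-2],[0,0,0],0],
    [[0,0,-6],[0,0,0],0],
    [[0,0,-11],[0,0,0],0],
    [[0,4,-14],[0,0,0],0],
    [[0,10,-14],[0,0,0],0],
    [[0,16,-14],[0,0,0],0],
    [[0,20,-14],[0,0,0],0],
  ],
)

```text
time: 23.52
ee_pos: [0.412, 0.2082, 0.2224]
eef_rot: [-0.129, 0.992, -0.001, 0.001]
ft_force: [0.9, -0.3, 1.1]
width: 0.0005
```

```bash
python3 - <<'E'
from lid import *
from scipy.optimize import least_squares
c=camera('scene');t=camera('top');keep(c,'scene22');keep(t,'top22')
save(c,'s22.png',(235,150,355,280),5);save(t,'t22.png',(110,140,310,240),4);save(t,'t22b.png')
for a in(0,.05,.1):
    P=[th[:3]+Rm.apply((H+160*np.array([-np.cos(a),0,np.sin(a)])+2*np.array([np.sin(a),0,np.cos(a)])+[0,y,0])/1000) for y in(75,-75)]
    print(a,proj(c,P).round(1).tolist(),proj(t,P).round(1).tolist())
for q in("lens","wheel_a","driver"):print(q,[(np.round(d["at"]).tolist(),round(d["conf"],2)) for d in recognise(t,q)])
print(read_state()['ft_force'])
E
```

```text
0 [[292.0, 184.2], [240.3, 216.1]] [[232.3, 235.7], [295.5, 218.9]]
0.05 [[291.2, 181.2], [239.2, 213.0]] [[232.4, 237.1], [296.0, 220.2]]
0.1 [[290.4, 178.2], [238.1, 210.0]] [[232.4, 238.3], [296.5, 221.3]]
lens [([340.0, 126.0], 0.17)]
wheel_a [([403.0, 180.0], 0.92), ([341.0, 127.0], 0.73), ([402.0, 222.0], 0.67), ([165.0, 186.0], 0.61), ([371.0, 188.0], 0.59), ([367.0, 223.0], 0.54)]
driver [([193.0, 111.0], 0.73)]
[0.19232959 0.063868   0.11801826]
```

View pics/s22.png

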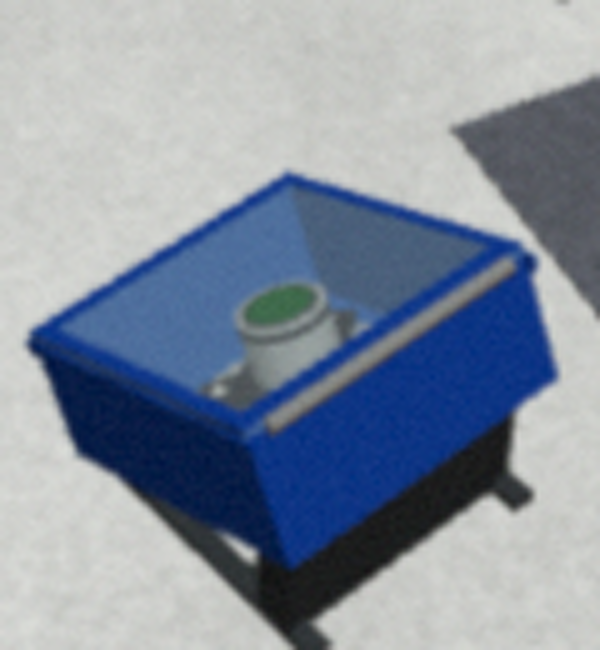

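View pics/t22.png

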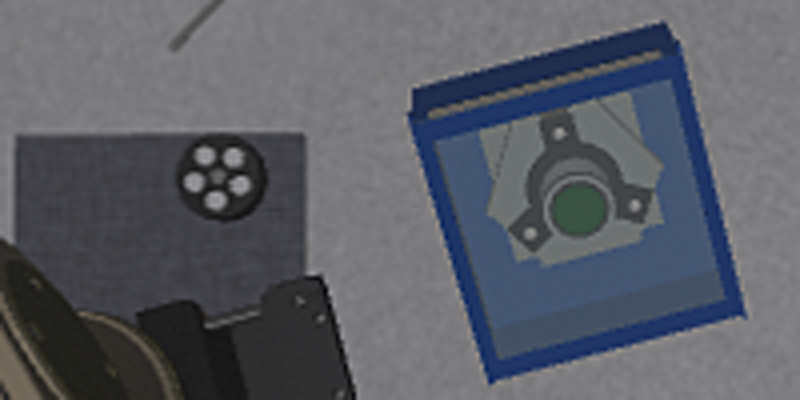

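The lid is flush: its corners are at scene (241.6,218) and (293,185), closest to the angle-0 prediction. The foot heads are where they were before closing. The wheels and the driver show no movement beyond a few pixels of network noise, and the arm touches nothing. Handing in.

```bash
python3 -c "
from bench import close_job
print(close_job())"
```

```text
the job is handed in; nothing more can be done
None
```

The lens is on the nest in the blue case with the clear lid shut over it, and I handed the job in after about 23.6 s of the 70 s. I gripped it by the barrel, tilted it to the case's 25°, lowered it until the feet touched and opened the fingers. I then closed the lid from behind with closed fingers.

**Seating:**
- The lens did not shift when I let go, and it did not give when I pressed the barrel rim with about 19 N.
- Its top first read 2 mm too high. Touching the case rim showed my fitted case height was about 2.8 mm low, so the lens top is about 3 mm below the rim (nominal 2.5 mm). The touches are good to about half a millimetre.
- I did not test rocking any other way.

**Lid:** it met a firm stop at about 27 N, and its corners in the pictures match the fully shut position within about 2 pixels.

**Everything else:** after closing, the lens feet were where they had been. The wheels stayed in place to within the network's few pixels, and so did the screwdriver (3 pixels on one reading). The green look-alike was never touched, and the arm finished clear of everything.

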